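# Spring check of the tilt plate on the forge bench

## Task

Check the spring of the bench gauge's tilt plate, only touching with the fingertips and picking nothing up: push the stop block along its iron rail, away from the robot, right up to the far end so that its tongue is out from under the plate. Then press down the round pad on the plate's corner until the needle on the opposite side has risen level with the point of the rider on the scale, without running well past it, hold it there for about a second, and let go so that the plate springs back. Do not touch the needle, do not shift the rider, and leave the tongs, hooks, bell, shovel head, tin and brush where they are.

Things in the scene. Friction and masses are not known exactly. Their poses are not given: they have to be found in the camera images.
- gauge: The spring gauge, fixed: iron base 12 mm thick, x -110 to +140, y -155 to +215 mm of this frame. Origin on the bench under the tilt plate's middle; x points away from the robot (turned up to 0.3 rad), y to its left, z up; offsets elsewhere use these axes. Hinge yokes 68 mm high at x = +-92, y = 0; rail along x at y = -125; upright scale at y = 140 to 205, up to 147 mm high.
- plate: The sprung tilt plate; origin on its hinge axis at its middle, z out of its top. Level at rest; tilts at most 0.40 rad about gauge x as the pad is pressed. A 120 x 120 x 8 mm steel square set cornerwise, hinge axis 60 mm above the bench. Pressing the pad, 66 mm from the axis, takes 3 N to start and 30 N more per rad; it springs back. With the stop's tongue under the corner it tilts only about 0.07 rad.
- pad_top (a point): Middle of the top face of the round steel pad (26 mm across, 8 mm high) on the plate's corner at gauge y = -66 mm: the point to press straight down, 72 mm above the bench at rest.
- needle_tip (a point): Tip of the flat bright needle, 8 mm wide, that sticks out 73 mm from the plate's corner opposite the pad; not to be touched. 158 mm from the hinge axis, 60 mm above the bench at rest. It rises 158 mm x sin(tilt), about 2.4 times what the pad goes down.
- rider_tip (a point): The mark: end of the blunt point of the rider, a steel collar 26 mm across clamped on the scale's post. The point is 3 mm thick, points at the needle from y = 165 mm, and stands 20 to 44 mm higher than the resting needle tip, which passes 7 to 13 mm from it without touching.
- stop (a joint): Position of the stop block along its rail, m; 0 at the end nearer the robot, 0.090 against the far end stop, growing away from the robot (gauge +x). It slides with about 2 N of friction and stays where it is left.
- stop_face (a point): Middle of the stop block's flat near face (34 mm wide, 22 to 72 mm above the bench), 47 mm up: push here along gauge +x. Block 40 mm long along the rail; on top a knob 18 mm across up to 82 mm high; a tongue 36 mm wide at 35 to 50 mm height reaches 48 mm towards the plate under the pad's corner. Behind the face all is clear above 24 mm.
- tongs: Loose dark tongs, 320 mm long, lying on the bench left of the gauge. Bystander.
- hook_a: Loose small forged hook, 115 mm, lying on the gauge's base on the scale side. Bystander.
- hook_b: Loose larger forged hook, 150 mm, lying beyond the gauge. Bystander.
- bell: Loose brass bell, 56 mm across, 61 mm high, on the gauge's base. Bystander.
- shovel: Loose rusty shovel head, 150 x 126 mm with 22 to 28 mm rims, lying farther to the right of the gauge. Bystander.
- tin: Loose closed steel tin, 72 mm across, 85 mm high, beyond the gauge. Bystander.
- brush: Loose wire brush, about 200 mm long, 46 mm high, right beside the gauge's base. Bystander.

How it is judged:
By the outcome, as a careful person would: the job done as asked, in the order asked, and still so for the second after the job is handed in, with the robot touching nothing.
It also fails if it takes over 53 s, if anything falls off the work surface, if the arm or the gripper's body presses on something with over 40 N, if the wrist force passes 120 N, or if a joint passes its speed limit or range.

## Robot

A 6-joint arm with a two-finger parallel gripper is mounted at the origin on the work surface. World frame = base frame: x ahead of the robot, y to its left, z up, the work surface at z = 0. Lengths are in mm, angles in rad, forces in N, time in s.
With the tool pointing down it reaches from about 275 to 750 mm from the base axis. Payload 10.2 kg.
Tool frame: the origin (TCP) lies at the very end of the fingers, on their centre line; the grasp point (between the pads) lies 19 mm behind it; z points along the fingers, y is the line along which they close (so a half turn about z gives the same grasp; the last joint's range is limited). The gripper opens to 85 mm and grips with 20 to 120 N. Pads are 22 mm wide; open, the fingers measure 114 mm over their backs; the gripper's body (76 mm by 85 mm) begins 54 mm behind the grasp point. The pads swing forward as they close: fully open they stand 13 mm farther back than shut.
Start: joints at [1.103, 0.313, 1.498, -0, 1.331, -0.223], TCP at [127.253, 509.35, 231.294] pointing down, gripper open.
Joint ranges: [-2.94, 2.94], [-0.97, 2.17], [0.19, 2.56], [-1.23, 4.37], [0.02, 3.11], [-2.88, 2.88]. Speed limits (rad/s): [2.39, 2.39, 3.01, 3.14, 3.14, 3.14].

## Interface

Orientations are given as a unit quaternion [w, x, y, z].
In Python, from rig import ctrl, vision gives the robot as it stands. The module is installed in compiled form; this text tells all that it offers.
- The arm moves only by the tool play_rows, never from a script. Its arguments are lists of equal length, an entry for each row: "translation": the shift along the tool's x, y, z in m, a list of three; "rotation": the turn, a rotation vector about the tool's x, y, z in rad, a list of three; "gripper": the gripper's target within -1 to 1 (shut at 1, half-way at 0, fully open at -1). A call has 1 to 10 rows; each row is the pose to reach, as a shift and turn from the pose commanded when the call began, along the tool's axes at that moment; what a row does not reach only later rows make up. A row lasts 1/8 s, in which the tool goes at most 62.5 mm and 10.7 degrees, less where a joint would pass 70% of its speed; a pose out of reach is approached as far as the arm can. A call with a gripper value outside its range is refused whole. The fingers move at their own pace and stop on an object; "force" is the grip in N (left out, the last holds). Time passes only in rows, so rows that repeat a pose let the fingers close. It gives the time, the measured TCP pose, the force, the opening and the grip force at its end, in the units of the state.
- ctrl.sense(): the state, without advancing time (a new reading comes with each control period).
- vision.capture(name): name is "side" or "top"; returns a dict with "pixels" (480x640x3 uint8, red, green, blue), "vfov" (degrees; the focal length in pixels is half the picture's height over the tangent of half this angle, whatever the lens; pixels are square), "cx", "cy" (the principal point, pixels), "rvec" (rotation vector, rad) and "tvec" (3), from world to camera coordinates, as OpenCV has them. Camera axes: x right, y down, z forward; pixel columns grow to the right and rows downward; lengths in mm; the calibration is good to about 2 mm. A picture is of the moment at which its call begins. There is no depth.
- ctrl.finish_job(): hands the job in; it is judged then, once.
The state is a dict: "time_s": time; "joints": joint angles; "dq": joint speeds; "tau": joint torques, N m; "eef_pos": TCP position; "ee_rot": TCP orientation; "force": force on the tool from outside, world axes, zero at the start; "wrist_torque": the same for the moment, N m; "grip_width": opening from 0.0 (shut) to 1.0 (fully open); "grip_force": force on a finger pad.
Only numpy, scipy, OpenCV 4.12 (cv2) and the standard library are available. Lean on these libraries where they do the work, as an engineer would, in place of code of your own. Each camera call takes 0.05 s, during which the arm holds its last target. There are 200 camera calls.

## Working session

There is one attempt and no reset: what is moved stays moved. The work goes in short steps, Python scripts to look and compute and a tool call to move; the robot and the scene stay as the last step left them, time stands still between calls to the robot, and variables do not carry over. Pictures are saved under pics/ and viewed, at most 10 in all, crops included, and the job is handed in when it is done.

Besides the shell and the picture viewer there is one more tool, called after "Request:" as name(argument=value, ...) on one line, values as JSON. play_rows: Moves the arm, as the interface text tells. Its arguments: {"type":"object","properties":{"translation":{"type":"array"},"rotation":{"type":"array"},"gripper":{"type":"array"},"force":{"type":"number"}},"required":["translation","rotation","gripper"]}

```bash
mkdir -p pics; cat > h.py <<'E'
import numpy as np, cv2
from scipy.spatial.transform import Rotation as R
from rig import ctrl, vision
def cap(n,f=None):
    d=vision.capture(n)
    if f: cv2.imwrite('pics/'+f,cv2.cvtColor(d['pixels'],cv2.COLOR_RGB2BGR))
    return d
def cam(d):
    f=240/np.tan(np.radians(d['vfov'])/2)
    return np.array([[f,0,d['cx']],[0,f,d['cy']],[0,0,1]]),np.array(d['rvec'],float),np.array(d['tvec'],float)
def proj(d,P):
    K,r,t=cam(d); return cv2.projectPoints(np.array(P,float).reshape(-1,3),r,t,K,None)[0].reshape(-1,2)
def ray(d,uv):
    K,r,t=cam(d); M=cv2.Rodrigues(r)[0]
    return -M.T@t, M.T@np.linalg.inv(K)@np.array([uv[0],uv[1],1.])
def atz(d,uv,z):
    o,v=ray(d,uv); return o+v*(z-o[2])/v[2]
E
python3 - <<'E'
from h import *
for n in('side','top'):
    d=cap(n,n+'0.png'); print(n,d['vfov'],d['cx'],d['cy'],ray(d,(320,240)))
s=ctrl.sense();print(s)
E
```

```text
side 56.28026325012996 323.9193170706952 241.0519773957377 (array([ 303.87314011, -411.70671945,  666.0059086 ]), array([ 0.38024831,  0.56676107, -0.7309411 ]))
top 53.709993685395865 324.15111226314787 235.55719196819413 (array([ 458.23106015,   55.82663493, 1083.4273207 ]), array([ 0.1542162 ,  0.00286665, -0.98811624]))
{'time_s': 0.1, 'joints': array([ 1.10256932e+00,  3.13395492e-01,  1.49835649e+00, -3.32807012e-07,
        1.33103288e+00, -2.23395668e-01]), 'dq': array([-1.59220238e-03, -4.32154766e-04, -2.92989641e-03, -8.33790343e-05,
       -1.44044647e-05,  3.12772710e-04]), 'tau': array([ 7.56694863e-04, -4.12903798e+01, -2.60140014e+01, -2.39184428e-04,
        3.09442097e-03,  9.62548057e-06]), 'eef_pos': array([127.15651022, 509.12495626, 230.79331339]), 'ee_rot': array([-2.01902687e-04,  1.22110094e-01,  9.92516383e-01, -5.60867845e-04]), 'force': array([-0.28913912,  0.33571727,  0.25074138]), 'wrist_torque': array([-0.01639476,  0.01443225,  0.00604705]), 'grip_force': 0.0, 'grip_width': 0.9994314143607259}
```

View pics/side0.png

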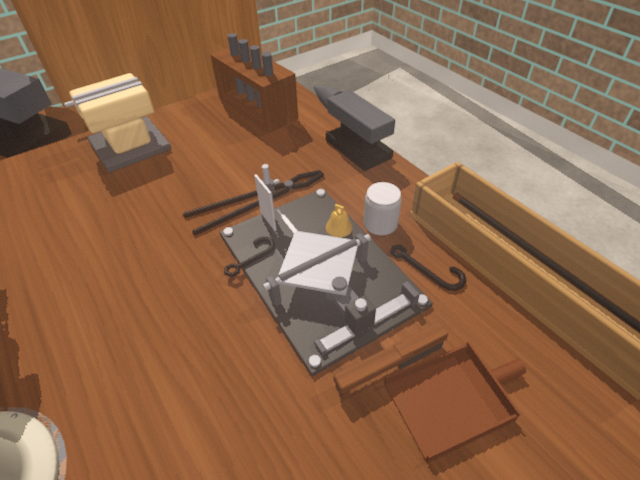

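View pics/top0.png

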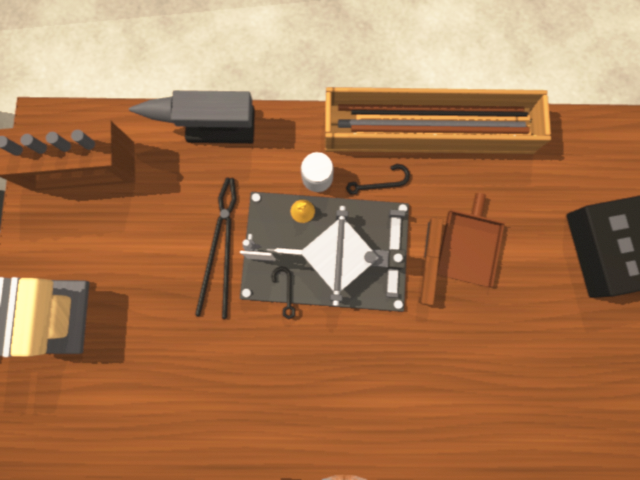

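The side view shows the pad at about (340,283), the knob at (361,304) and the scale at (265,195). In the top view the pad is at (372,257), the knob at (398,258), and the base bolts are at (256,197), (403,208), (398,304) and (246,293). Next I'll enlarge both around the gauge.

```bash
python3 - <<'E'
from h import *
a=cv2.imread('pics/side0.png')[150:375,205:445]; b=cv2.imread('pics/top0.png')[185:320,230:420]
a=cv2.resize(a,None,fx=2.6,fy=2.6,interpolation=cv2.INTER_CUBIC);b=cv2.resize(b,None,fx=4,fy=4,interpolation=cv2.INTER_CUBIC)
cv2.imwrite('pics/sc.png',a);cv2.imwrite('pics/tc.png',b)
d=cap('top');e=cap('side')
p=atz(d,(372,257),72);q=atz(e,(340,283),72);print('pad',p,q)
print('knob',atz(d,(398,258),82),atz(e,(361,304),82))
for uv in[(256,197),(403,208),(398,304),(246,293)]:print(atz(d,uv,18))
for uv in[(320,193),(423,300),(315,361),(228,232)]:print(atz(e,uv,18))
E
```

```text
pad [580.26911734 -53.34318574  72.        ] [583.21502238 -50.6649107   72.        ]
knob [ 577.47551053 -107.60141219   82.        ] [ 580.15158047 -109.29322283   82.        ]
[723.39444764 207.61956567  18.        ]
[ 701.07648268 -131.47450733   18.        ]
[ 482.006699   -116.35747631   18.        ]
[503.15734779 222.73059393  18.        ]
[722.21254369 205.664376    18.        ]
[ 703.04932827 -133.5961985    18.        ]
[ 483.71546304 -118.03155603   18.        ]
[504.33318689 219.21987452  18.        ]
```

View pics/sc.png

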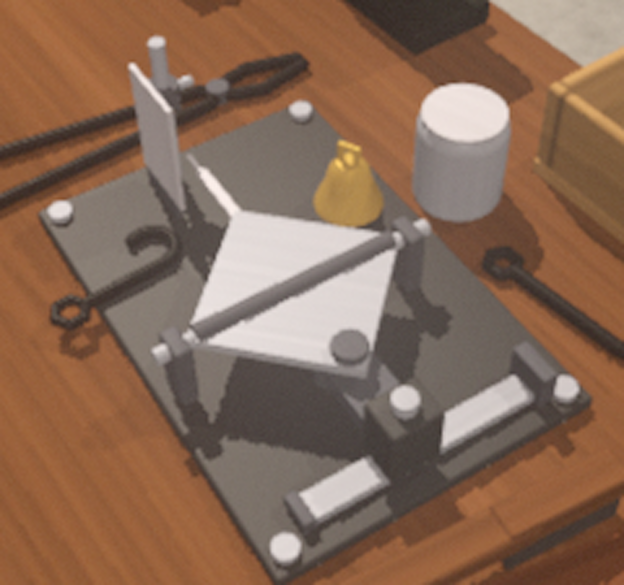

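View pics/tc.png

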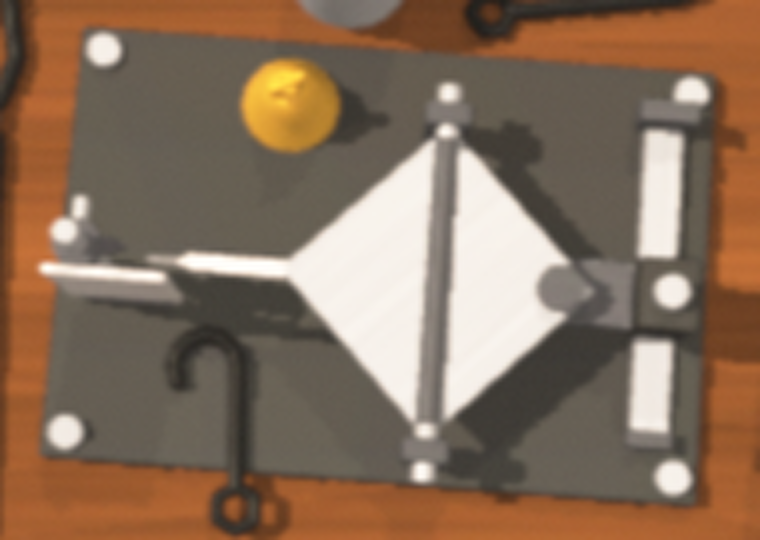

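The crops show the tilt plate, the needle running towards the scale, and the rider collar behind the scale near (175,90) in the side crop. The bolts and the pad agree on gauge origin (586,14) and yaw of about -0.065. I'll zoom on the needle and rider with projected reference points.

```bash
cat >> h.py <<'E'
O=np.array([586,14,0.]);Y=-0.066
def g2w(p): return O+R.from_euler('z',Y).apply(p)
def w2g(p): return R.from_euler('z',-Y).apply(np.asarray(p)-O)
E
python3 - <<'E'
from h import *
out=[]
for n,(x0,y0,w,h) in(('side',(245,155,66,90)),('top',(235,225,75,55))):
    d=cap(n); im=cv2.cvtColor(d['pixels'],cv2.COLOR_RGB2BGR)[y0:y0+h,x0:x0+w]
    s=6 if n=='side' else 5
    im=cv2.resize(im,None,fx=s,fy=s,interpolation=cv2.INTER_LANCZOS4)
    im=cv2.copyMakeBorder(im,0,540-im.shape[0],0,0,cv2.BORDER_CONSTANT)
    out.append(im)
    for nm,p in(('tip',(0,158,60)),('r20',(0,165,80)),('r44',(0,165,104)),('scaletop',(0,205,147)),('sctop2',(0,140,147)),('corner',(0,85,60)),('tip up .2',(0,158*np.cos(.2),60+158*np.sin(.2)))):
        u=proj(d,g2w(p))[0]; print(n,nm,u.round(1),((u-[x0,y0])*s).round())
cv2.imwrite('pics/z.png',np.hstack(out))
E
```

```text
side tip [277.3 211.1] [194. 337.]
side r20 [274.7 201.6] [178. 279.]
side r44 [273.5 192.2] [171. 223.]
side scaletop [261.5 163.2] [99. 49.]
side sctop2 [277.5 181.7] [195. 160.]
side corner [295.5 233.6] [303. 472.]
side tip up .2 [276.6 200.1] [190. 271.]
top tip [268.  249.3] [165. 121.]
top r20 [263.7 247.7] [144. 114.]
top r44 [262.4 246.1] [137. 106.]
top scaletop [239.8 241.6] [24. 83.]
top sctop2 [272.3 244. ] [186.  95.]
top corner [301.5 251.8] [332. 134.]
top tip up .2 [267.9 247.4] [164. 112.]
```

View pics/z.png

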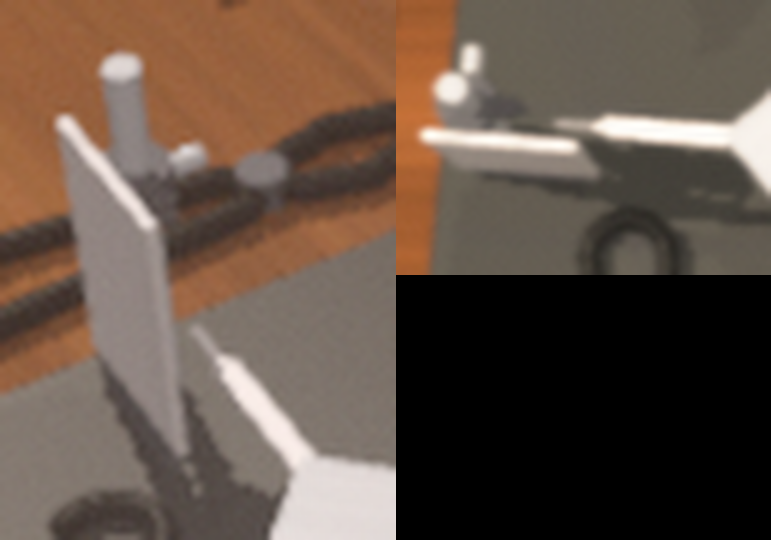

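```bash
python3 - <<'E'
from h import *
d=cap('top');e=cap('side')
def tri(us,ut):
    (o1,v1),(o2,v2)=ray(e,us),ray(d,ut)
    A=np.stack([v1,-v2],1); s=np.linalg.lstsq(A,o2-o1,rcond=None)[0]
    a,b=o1+v1*s[0],o2+v2*s[1]; return (a+b)/2,np.linalg.norm(a-b)
S=lambda x,y:(245+(x-.5)/6-.4,155+(y-.5)/6-.4); T=lambda x,y:(235+(x-396)/5-.4,225+y/5-.4)
for n,a,b in(('needle',S(193,327),T(556,124)),('shaft end',S(228,360),T(602,124)),('posttop',S(122,66),T(452,88)),('screw',S(192,157),T(472,55)),('plate top near corner',S(155,225),T(577,147)),('plate top far',S(65,120),T(425,133))):
    p,r=tri(a,b);print(n,p.round(1),'gauge',w2g(p).round(1),'gap',round(r,1))
# candidate rider tip line
t=T(525,105)
for z in(80,92,104):
    p=atz(d,t,z);print(z,w2g(p).round(1),(proj(e,p)[0]-[245,155])*6)
E
```

```text
needle [596.1 174.1  63.8] gauge [ -0.5 160.4  63.8] gap 1.2
shaft end [596.7 154.   63.9] gauge [  1.4 140.4  63.9] gap 2.0
posttop [598.8 205.9 149.4] gauge [1.000e-01 1.923e+02 1.494e+02] gap 1.6
screw [619.5 205.6 103.1] gauge [ 20.8 193.4 103.1] gap 0.9
plate top near corner [578.8 157.6 128. ] gauge [-16.7 142.8 128. ] gap 2.5
plate top far [583.4 219.9 126.5] gauge [-16.2 205.3 126.5] gap 1.1
80 [  4.1 172.6  80. ] [178.57775408 261.75873425]
92 [  2.4 170.9  92. ] [172.95499843 238.58605342]
104 [  0.8 169.2 104. ] [167.19699046 214.85596637]
```

```bash
cat >> h.py <<'E'
Rt=R.from_matrix(np.stack([R.from_euler('z',Y).apply(v) for v in([-1,0,0],[0,1,0],[0,0,-1])],1))
def move(gp,base=None):
    s=ctrl.sense(); q=s['ee_rot']; Rc=R.from_quat([q[1],q[2],q[3],q[0]])
    t=Rc.inv().apply(g2w(gp)-s['eef_pos'])/1000; r=(Rc.inv()*Rt).as_rotvec()
    print('goal',np.array(gp),'trans',t.round(4),'rot',r.round(4),'now g',w2g(s['eef_pos']).round(1),'t',round(s['time_s'],2),'F',s['force'].round(1))
E
python3 -c "
from h import *
move((-65,-125,230))"
```

```text
goal [ -65 -125  230] trans [-0.5234 -0.5039  0.0013] rot [-0.0002 -0.     -0.1788] now g [-490.4  464.   231.2] t 0.4 F [-0.3  0.6  0.6]
```

Request:
play_rows(translation=[[-0.02,-0.02,0],[-0.055,-0.053,0],[-0.095,-0.092,0],[-0.135,-0.13,0],[-0.175,-0.169,0],[-0.215,-0.207,0],[-0.255,-0.246,0],[-0.295,-0.284,0],[-0.335,-0.323,0],[-0.37,-0.357,0]], rotation=[[0,0,0],[0,0,-0.02],[0,0,-0.04],[0,0,-0.06],[0,0,-0.08],[0,0,-0.1],[0,0,-0.12],[0,0,-0.14],[0,0,-0.16],[0,0,-0.179]], gripper=[1,1,1,1,1,1,1,1,1,1], force=40)

```text
time_s: 1.65
eef_pos: [400.5, 71.4, 231.5]
ee_rot: [0.0, 0.033, 0.999, -0.0]
force: [0.3, 0.2, 0.1]
grip_width: 0.003
grip_force: 0.0
```

```bash
python3 -c "
from h import *
move((-65,-125,230));move((-65,-125,47))"
```

```text
goal [ -65 -125  230] trans [-0.1239 -0.17    0.0016] rot [-0.      0.0006 -0.0001] now g [-188.9   45.   231.5] t 1.65 F [0.3 0.2 0.1]
goal [ -65 -125   47] trans [-0.1238 -0.17    0.1846] rot [-0.      0.0006 -0.0001] now g [-188.9   45.   231.5] t 1.65 F [0.3 0.2 0.1]
```

Request:
play_rows(translation=[[-0.02,-0.027,0],[-0.05,-0.068,0],[-0.08,-0.11,0],[-0.105,-0.145,0],[-0.124,-0.17,0],[-0.124,-0.17,0.03],[-0.124,-0.17,0.075],[-0.124,-0.17,0.12],[-0.124,-0.17,0.16],[-0.124,-0.17,0.185]], rotation=[[0,0,0],[0,0,0],[0,0,0],[0,0,0],[0,0,0],[0,0,0],[0,0,0],[0,0,0],[0,0,0],[0,0,0]], gripper=[1,1,1,1,1,1,1,1,1,1])

```text
time_s: 2.9
eef_pos: [511.6, -104.2, 44.5]
ee_rot: [-0.001, 0.033, 0.999, 0.0]
force: [0.5, 0.4, 0.4]
grip_width: -0.001
grip_force: 0.0
```

```bash
python3 - <<'E'
from h import *
move((-65,-125,47))
a=cap('side')['pixels'][150:375,205:445];b=cap('top')['pixels'][170:395,230:430]
im=np.hstack([cv2.resize(x,None,fx=1.8,fy=1.8,interpolation=cv2.INTER_CUBIC) for x in(a,b)])
cv2.imwrite('pics/p1.png',im[:,:,::-1])
E
```

```text
goal [ -65 -125   47] trans [-0.0014 -0.0022 -0.0025] rot [ 0.0007 -0.0019  0.0002] now g [ -66.4 -122.8   44.5] t 2.9 F [0.5 0.4 0.4]
```

View pics/p1.png

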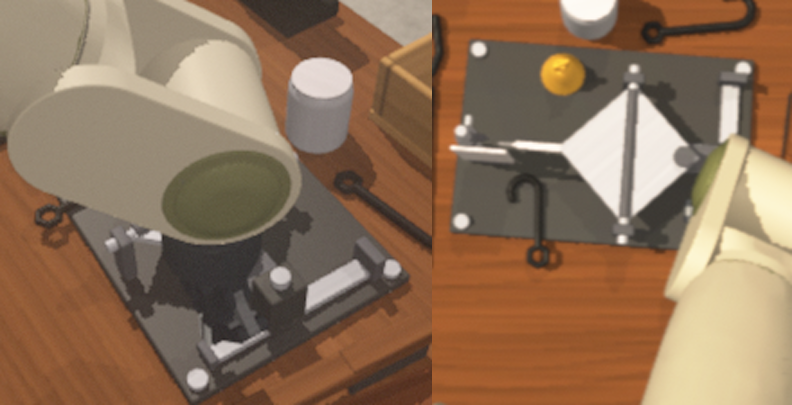

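Fingertips are behind the block's near face, clear of everything, so I'll push.

Request:
play_rows(translation=[[-0.008,-0.002,0],[-0.018,-0.002,0],[-0.028,-0.002,0],[-0.034,-0.002,0],[-0.04,-0.002,0],[-0.047,-0.002,0],[-0.054,-0.002,0],[-0.061,-0.002,0],[-0.068,-0.002,0],[-0.073,-0.002,0]], rotation=[[0,0,0],[0,0,0],[0,0,0],[0,0,0],[0,0,0],[0,0,0],[0,0,0],[0,0,0],[0,0,0],[0,0,0]], gripper=[1,1,1,1,1,1,1,1,1,1])

```text
time_s: 4.25
eef_pos: [585.4, -111.2, 46.2]
ee_rot: [-0.0, 0.033, 0.999, 0.0]
force: [-2.8, 0.8, 2.2]
grip_width: -0.003
grip_force: 1.1
```

```bash
python3 - <<'E'
from h import *
move((40,-125,45))
d=cap('side','p2s.png')
for x in(46,71,96,105): print(x,proj(d,g2w((x,-125,72)))[0])
a=d['pixels'][230:390,290:450];
cv2.imwrite('pics/p2.png',cv2.resize(a,None,fx=3,fy=3,interpolation=cv2.INTER_CUBIC)[:,:,::-1])
E
```

```text
goal [  40 -125   45] trans [-0.0324 -0.      0.0012] rot [ 0.     -0.0001  0.0003] now g [   7.6 -125.    46.2] t 4.25 F [-2.8  0.8  2.2]
46 [383.47457744 296.24127633]
71 [395.7461353  289.54083073]
96 [407.72991628 282.99751541]
105 [411.97557088 280.67932746]
```

View pics/p2.png

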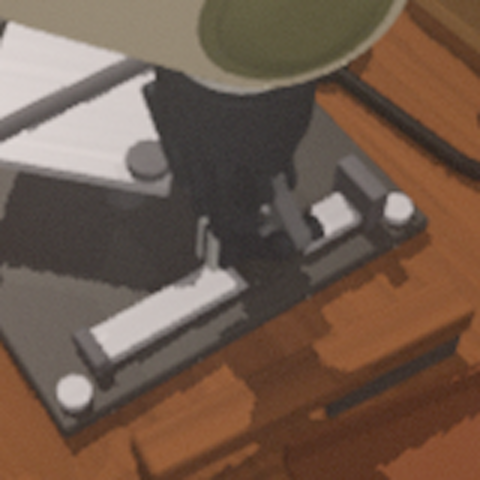

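The block is moving ahead of the fingers at about 3 N, with roughly 30–40 mm of rail left before the far stop.

Request:
play_rows(translation=[[-0.004,0,0.0],[-0.008,0,0],[-0.012,0,0],[-0.016,0,0],[-0.019,0,0],[-0.022,0,0],[-0.024,0,0],[-0.026,0,0],[-0.028,0,0],[-0.03,0,0]], rotation=[[0,0,0],[0,0,0],[0,0,0],[0,0,0],[0,0,0],[0,0,0],[0,0,0],[0,0,0],[0,0,0],[0,0,0]], gripper=[1,1,1,1,1,1,1,1,1,1])

```text
time_s: 5.55
eef_pos: [615.0, -113.2, 46.2]
ee_rot: [-0.0, 0.033, 0.999, 0.0]
force: [-2.8, -0.1, -2.1]
grip_width: -0.001
grip_force: 1.0
```

Request:
play_rows(translation=[[-0.002,0,0],[-0.004,0,0],[-0.006,0,0],[-0.008,0,0],[-0.01,0,0]], rotation=[[0,0,0],[0,0,0],[0,0,0],[0,0,0],[0,0,0]], gripper=[1,1,1,1,1])

```text
time_s: 6.18
eef_pos: [625.0, -113.9, 46.3]
ee_rot: [-0.0, 0.033, 0.999, 0.0]
force: [-2.2, 0.6, -1.2]
grip_width: -0.0
grip_force: 1.0
```

Request:
play_rows(translation=[[-0.0015,0,0],[-0.003,0,0],[-0.0045,0,0],[-0.006,0,0],[-0.0075,0,0]], rotation=[[0,0,0],[0,0,0],[0,0,0],[0,0,0],[0,0,0]], gripper=[1,1,1,1,1])

```text
time_s: 6.8
eef_pos: [628.6, -114.1, 46.3]
ee_rot: [-0.006, 0.033, 0.999, 0.001]
force: [-31.9, 0.2, 16.4]
grip_width: 0.004
grip_force: 16.1
```

Hard against the end stop (32 N). I'll back off and rise to above the pad.

Request:
play_rows(translation=[[0.006,0,0],[0.016,0,0],[0.024,0,-0.01],[0.028,0,-0.03],[0.03,0,-0.05],[0.036,0.012,-0.054],[0.042,0.027,-0.054],[0.048,0.043,-0.054],[0.054,0.059,-0.054],[0.054,0.059,-0.054]], rotation=[[0,0,0],[0,0,0],[0,0,0],[0,0,0],[0,0,0],[0,0,0],[0,0,0],[0,0,0],[0,0,0],[0,0,0]], gripper=[1,1,1,1,1,1,1,1,1,1])

```text
time_s: 8.05
eef_pos: [582.0, -50.5, 100.1]
ee_rot: [-0.0, 0.032, 0.999, 0.0]
force: [-0.3, 0.2, -0.4]
grip_width: -0.003
grip_force: 0.0
```

```bash
python3 - <<'E'
from h import *
move((0,-66,80))
a=cap('side')['pixels'][150:375,205:445];b=cap('top')['pixels'][225:280,235:325]
a=cv2.resize(a,None,fx=1.6,fy=1.6,interpolation=cv2.INTER_CUBIC);b=cv2.resize(b,None,fx=4.5,fy=4.5,interpolation=cv2.INTER_CUBIC)
b=cv2.copyMakeBorder(b,0,a.shape[0]-b.shape[0],0,0,cv2.BORDER_CONSTANT)
cv2.imwrite('pics/p3.png',np.hstack([a,b])[:,:,::-1])
E
```

```text
goal [  0 -66  80] trans [ 0.0002 -0.0014  0.0201] rot [ 0.0002 -0.0007  0.002 ] now g [  0.2 -64.6 100.1] t 8.05 F [-0.3  0.2 -0.4]
```

View pics/p3.png

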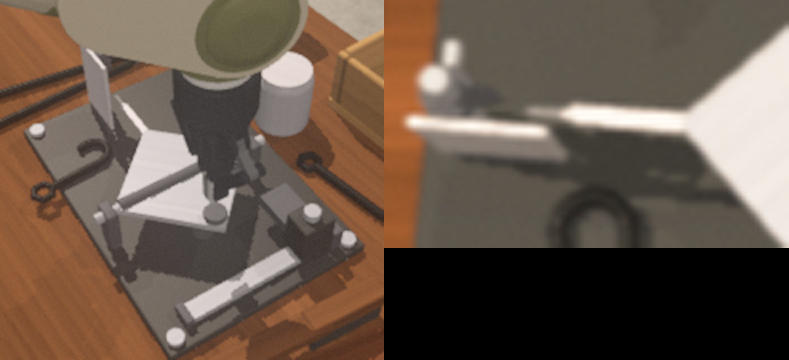

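The stop block is at the far end of the rail with its tongue well clear of the pad, and the fingers are above the pad. Next I'll read the rider area numerically.

```bash
python3 - <<'E'
from h import *
np.set_printoptions(linewidth=250)
d=cap('top');e=cap('side')
g=cv2.cvtColor(d['pixels'],cv2.COLOR_RGB2GRAY);h=cv2.cvtColor(e['pixels'],cv2.COLOR_RGB2GRAY)
np.savez('rest.npz',g=g,h=h)
print(np.arange(242,282));print(np.c_[np.arange(238,256),g[238:256,242:282]])
print(np.arange(262,290));print(np.c_[np.arange(172,216),h[172:216,262:290]])
E
```

```text
[242 243 244 245 246 247 248 249 250 251 252 253 254 255 256 257 258 259 260 261 262 263 264 265 266 267 268 269 270 271 272 273 274 275 276 277 278 279 280 281]
[[238 111 112 113 112 107 132 192 223 204 159 114  94  92  91  91  91  92  92  92  92  91  91  91  91  91  91  89  90  92  91  90  89  88  89  90  91  90  91  89  89]
 [239 112 124 144 158 156 157 172 182 161 136 108  93  91  92  91  91  91  91  91  91  91  91  91  91  92  91  91  90  90  91  90  90  90  91  90  90  92  91  90  90]
 [240 123 157 197 218 219 207 178 146 129 120 104  92  89  91  92  91  91  91  91  92  91  91  91  91  91  91  92  90  90  91  90  90  90  90  90  90  90  91  90  90]
 [241 147 193 225 233 233 226 201 152 123 115 109 100  91  91  92  91  91  91  91  91  92  91  91  92  92  91  91  90  90  90  90  90  90  91  91  89  89  88  91  89]
 [242 162 210 232 235 234 230 210 157 121 111 110 106  95  91  90  91  91  91  92  91  91  91  92  91  92  90  91  90  91  90  90  91  91  90  90  90  90  90  91  90]
 [243 158 203 230 235 234 228 203 152 116 102 100 103  97  87  88  90  89  90  91  92  91  91  91  92  
[... 1674 characters left out ...]
37 231 217 188 134  88  71  70  72  80  92 103 111 115 114]
 [254 132 137 141 143 147 153 155 163 168 171 173 179 185 186 192 201 201 201 206 215 223 229 230 231 236 240 240 235 215 157 102  71  62  61  62  66  71  79  85  81]
 [255 120 120 122 126 128 129 130 131 133 132 133 133 134 135 138 143 143 144 148 154 162 168 168 170 176 182 184 186 173 142 113  84  66  62  59  60  60  64  67  66]]
[262 263 264 265 266 267 268 269 270 271 272 273 274 275 276 277 278 279 280 281 282 283 284 285 286 287 288 289]
[[172 140 138 ... 141 140 140]
 [173 139 140 ... 139 140 138]
 [174 139 140 ... 140 140 141]
 ...
 [213 129 130 ... 113 113 115]
 [214 116 130 ... 113 113 111]
 [215  97 120 ... 114 113 113]]
```

```bash
python3 - <<'E'
from h import *
d=cap('top');e=cap('side')
def z(c,x0,y0,w,h,s):
    im=c['pixels'][y0:y0+h,x0:x0+w].astype(float); im=255*np.clip((im-40)/180,0,1)**.8
    return cv2.resize(im.astype(np.uint8),None,fx=s,fy=s,interpolation=cv2.INTER_LANCZOS4)
cv2.imwrite('pics/p4.png',np.hstack([z(d,239,234,35,50,11),z(e,257,168,35,50,11)])[:,:,::-1])
for n,c,x0,y0 in(('top',d,239,234),('side',e,257,168)):
  for p in((0,192,147),(0,192,100),(0,192,12),(0,179,100),(0,165,100),(0,165,80),(0,158,60),(-16,140,147)):
    u=proj(c,g2w(p))[0];print(n,p,u.round(1),((u-[x0,y0]+.5)*11).round())
E
```

```text
top (0, 192, 147) [246.3 242.1] [86. 94.]
top (0, 192, 100) [249.8 245.4] [124. 131.]
top (0, 192, 12) [255.5 251. ] [187. 192.]
top (0, 179, 100) [256.  245.9] [192. 137.]
top (0, 165, 100) [262.6 246.4] [265. 142.]
top (0, 165, 80) [263.7 247.7] [278. 157.]
top (0, 158, 60) [268.  249.3] [325. 173.]
top (-16, 140, 147) [271.5 252. ] [363. 203.]
side (0, 192, 147) [264.6 166.8] [89. -8.]
side (0, 192, 100) [267.3 186.1] [119. 204.]
side (0, 192, 12) [271.9 218.5] [169. 561.]
side (0, 179, 100) [270.4 189.8] [152. 245.]
side (0, 165, 100) [273.7 193.8] [189. 289.]
side (0, 165, 80) [274.7 201.6] [200. 375.]
side (0, 158, 60) [277.3 211.1] [229. 480.]
side (-16, 140, 147) [269.6 184.9] [144. 191.]
```

View pics/p4.png

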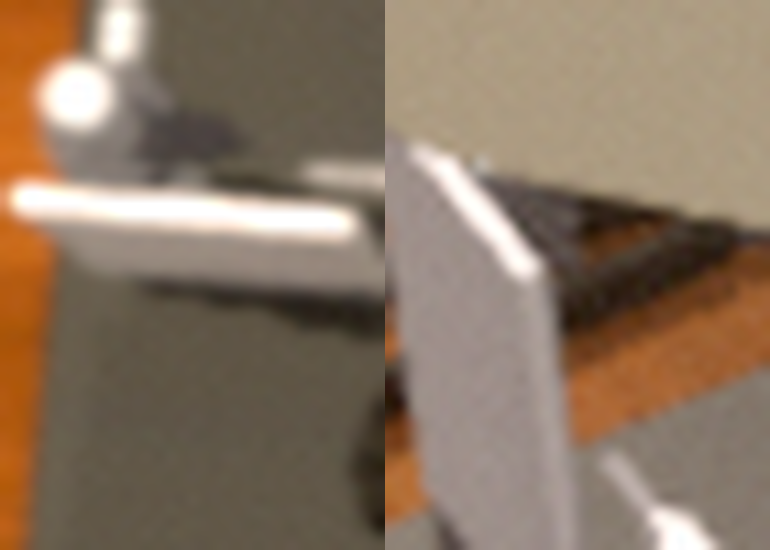

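The top picture shows the rider's dark point ending near pixel (260.5,246.0). In the side picture it ends near the scale's upper corner at about (273,191). Both suggest a mark about 40 mm above the needle. I'll refine it by colour.

```bash
python3 - <<'E'
from h import *
import sys
np.set_printoptions(linewidth=250,threshold=sys.maxsize)
d=cap('top')['pixels'].astype(int);e=cap('side')['pixels'].astype(int)
print('top B-G');print(np.arange(250,266));print(np.c_[np.arange(241,252),(d[...,2]-d[...,1])[241:252,250:266]])
print('side B-R and gray');print(np.arange(264,282))
print(np.c_[np.arange(182,200),(e[...,2]-e[...,0])[182:200,264:282]]);print(np.c_[np.arange(182,200),e[182:200,264:282].mean(2).astype(int)])
E
```

```text
top B-G
[250 251 252 253 254 255 256 257 258 259 260 261 262 263 264 265]
[[241  -7  -6  -5  -7 -10 -12 -11 -12 -11 -11 -12 -11 -11 -12 -11 -12]
 [242  -5  -5  -5  -5  -6 -11 -11 -11 -12 -12 -12 -12 -12 -13 -11 -11]
 [243  -6  -4  -3  -3  -5  -8  -9 -10 -12 -11 -11 -11 -12 -11 -12 -12]
 [244  -6  -5  -4  -3  -3  -4  -5  -6  -8  -9 -11 -11 -10 -11 -11 -11]
 [245  -5  -5  -4  -3  -3  -3  -3  -2  -2  -5  -8 -10 -10 -11 -12 -11]
 [246  -6  -4  -3  -2  -2   0  -1  -1  -2  -2  -5  -7 -10 -10 -10 -10]
 [247  -5  -5  -3  -1  -2  -1  -2  -2  -2  -3  -5  -7  -9 -10 -10 -11]
 [248  -5  -4  -4  -3  -3  -4  -5  -4  -7  -9 -11  -9 -11 -13 -11 -11]
 [249  -4  -4  -3  -4  -4  -4  -6  -9 -10 -11 -11 -11 -12 -12 -11 -12]
 [250  -6  -5  -5  -5  -6  -7  -7  -6  -8  -8  -7  -8  -9 -11 -12 -11]
 [251 -11 -12 -11 -11 -10 -12 -10 -10  -9  -9  -9  -8  -9  -8  -9  -9]]
side B-R and gray
[264 265 266 267 268 269 270 271 272 273 274 275 276 277 278 279 280 281]
[[182 -29 -32 -35 -35 -33 -35 -33 -33 -34 -32 -33 -33 -33 -32 -34 -33 -34 -33]
 [183 -17 -24 -26 -27 -29 -32 -33 -34 -32 -34 -32 -34 -34 -33 -32 -33 -32
[... 1993 characters left out ...]
30 128 172 216 216 170 105  79  81  77  73  69  69  68  72  63  57]
 [192 131 131 128 139 190 213 188 123  79  74  75  72  68  67  62  60  57  59]
 [193 133 128 129 129 140 165 159 119  84  70  71  67  61  58  54  54  53  52]
 [194 130 132 129 128 130 137 143 122  89  66  61  58  57  53  54  50  56  54]
 [195 131 130 130 129 127 137 142 129  87  56  55  55  53  52  51  54  60  63]
 [196 131 129 129 128 128 134 143 135  96  55  54  55  53  57  60  66  71  73]
 [197 129 130 131 129 128 133 137 137  99  56  56  58  59  68  70  74  76  74]
 [198 130 130 131 128 127 132 138 136 104  64  63  65  71  77  75  77  81  86]
 [199 131 130 129 130 128 130 139 139 109  78  73  76  75  76  87  88  99 101]]
```

Rider height comes out at about 100 mm, a rise of about 40 mm, so tilt of about 0.256 rad. I'll press part-way first.

Request:
play_rows(translation=[[0,-0.001,0.008],[0,-0.001,0.016],[0,-0.001,0.022],[0,-0.001,0.025],[0,-0.001,0.028],[0,-0.001,0.031],[0,-0.001,0.033],[0,-0.001,0.035],[0,-0.001,0.036],[0,-0.001,0.036]], rotation=[[0,0,0],[0,0,0],[0,0,0],[0,0,0],[0,0,0],[0,0,0],[0,0,0],[0,0,0],[0,0,0],[0,0,0]], gripper=[1,1,1,1,1,1,1,1,1,1])

```text
time_s: 9.7
eef_pos: [582.4, -53.7, 64.9]
ee_rot: [0.0, 0.033, 0.999, -0.001]
force: [-3.4, -4.0, 7.2]
grip_width: 0.002
grip_force: 3.5
```

```bash
cat > m.py <<'E'
from h import *
import sys
np.set_printoptions(linewidth=250,threshold=sys.maxsize)
move((0,-66,60))
d=cap('top');e=cap('side')
for t in np.arange(0,.34,.04):
    p=g2w((0,158*np.cos(t),60+158*np.sin(t)));print(round(t,2),(proj(d,p)[0]+[-2,0]).round(1),(proj(e,p)[0]+[-.8,-2.2]).round(1))
g=cv2.cvtColor(e['pixels'],cv2.COLOR_RGB2GRAY)
print(np.arange(270,296));print(np.c_[np.arange(184,216),g[184:216,270:296]])
g=cv2.cvtColor(d['pixels'],cv2.COLOR_RGB2GRAY)
print(np.arange(254,282));print(np.c_[np.arange(242,253),g[242:253,254:282]])
E
python3 m.py
```

```text
goal [  0 -66  60] trans [0.0009 0.0018 0.0049] rot [-0.0013  0.0006  0.0002] now g [  0.9 -67.8  64.9] t 9.7 F [-3.4 -4.   7.2]
0.0 [266.  249.3] [276.5 208.9]
0.04 [265.8 248.9] [276.3 206.6]
0.08 [265.6 248.5] [276.1 204.4]
0.12 [265.6 248.1] [275.9 202.2]
0.16 [265.7 247.7] [275.8 200. ]
0.2 [265.9 247.4] [275.8 197.9]
0.24 [266.2 247. ] [275.8 195.9]
0.28 [266.7 246.6] [275.9 194. ]
0.32 [267.3 246.3] [276.1 192.1]
[270 271 272 273 274 275 276 277 278 279 280 281 282 283 284 285 286 287 288 289 290 291 292 293 294 295]
[[184 140 139 140 141 139 139 140 140 139 139 140 140 140 140 141 140 139 140 140 139 138 141 140 140 141 139]
 [185 138 140 139 140 139 139 139 140 140 139 140 138 139 140 139 141 137 141 138 139 139 138 139 140 139 140]
 [186 140 139 139 139 139 138 140 141 140 140 138 140 141 139 140 138 139 140 140 140 140 141 140 139 141 140]
 [187 139 140 138 138 141 138 141 139 138 139 139 138 139 141 140 138 140 139 140 138 141 141 139 139 140 139]
 [188 139 138 140 139 139 140 139 139 139 138 139 141 141 140 140 139 139 139 139 140 140 140 140 139 139 140]
 [189 139 139 1
[... 3706 characters left out ...]
 76  76  74  73  78  85  92  93  93  97 108 118 123 130 136 138 131 123 119 130 156 173 177 177 171 163]
 [248  78  82  81  79  80  83  88  90  93  92  94 104 132 155 165 180 196 205 203 194 191 197 222 238 241 242 241 239]
 [249  88 102 104  94  87  86  87  87  89  90  92 100 117 136 146 158 174 196 214 222 228 232 237 243 246 248 249 249]
 [250 105 117 116 102  83  75  72  73  74  78  87  90  96 104 109 114 120 135 149 158 168 178 195 212 230 242 247 247]
 [251 170 168 160 149 133 118 107 102  96  89  88  85  87  92  93  94  95  98 100 102 104 116 133 152 175 207 226 230]
 [252 242 238 231 227 221 209 196 189 183 171 167 162 155 152 146 132 120 103  93  88  89  91  97 105 117 132 149 154]]
```

The arm hides the mark in the side view at this pose. Leaning the tool with the plate's tilt makes the tip flush with the pad, and it may also clear the view. I'll lift, tilt and come down.

Request:
play_rows(translation=[[0,0,-0.01],[0,0,-0.024],[0,0,-0.03],[0,0,-0.03],[0,0,-0.03],[0,0,-0.03],[0,0,-0.03]], rotation=[[0,0,0],[0,0,0],[-0.08,0,0],[-0.16,0,0],[-0.23,0,0],[-0.256,0,0],[-0.256,0,0]], gripper=[1,1,1,1,1,1,1])

```text
time_s: 10.68
eef_pos: [582.3, -53.1, 94.5]
ee_rot: [0.004, 0.033, 0.991, 0.127]
force: [-0.3, 0.0, -0.4]
grip_width: 0.004
grip_force: 0.0
```

```bash
cat >> h.py <<'E'
def move2(gp,t):
    global Rt
    R0=Rt; Rt=R0*R.from_rotvec([-t,0,0]); move(gp); Rt=R0
def arm_edge():
    e=cap('side'); h=cv2.cvtColor(e['pixels'],cv2.COLOR_RGB2HSV).astype(int)
    g=e['pixels'].astype(int).mean(2); return g
E
python3 - <<'E'
from h import *
for z in(76,58,55): move2((0,-66.9,z),.256)
g=arm_edge(); print(g[150:216:3,266:284:3].astype(int))
E
```

```text
goal [  0.  -66.9  76. ] trans [ 0.0007 -0.0044  0.018 ] rot [-0.0006  0.     -0.    ] now g [  0.7 -67.2  94.5] t 10.68 F [-0.3  0.  -0.4]
goal [  0.  -66.9  58. ] trans [ 0.0007 -0.009   0.0354] rot [-0.0006  0.     -0.    ] now g [  0.7 -67.2  94.5] t 10.68 F [-0.3  0.  -0.4]
goal [  0.  -66.9  55. ] trans [ 0.0007 -0.0097  0.0383] rot [-0.0006  0.     -0.    ] now g [  0.7 -67.2  94.5] t 10.68 F [-0.3  0.  -0.4]
[[139 139 141 141 141 145]
 [139 139 140 141 141 141]
 [138 137 137 139 138 139]
 [137 138 136 138 136 138]
 [135 134 134 134 135 137]
 [132 133 132 132 131 134]
 [131 132 131 132 139 140]
 [131 131 130 135 135 140]
 [127 128 133 134 136 140]
 [124 127 132 133 137 137]
 [123 126 129 134 141 134]
 [123 127 135 129 124 123]
 [124 134 123 125 124 124]
 [132 125 124 124 125 124]
 [124 124 122 124 124 123]
 [124 124 123 122 123 127]
 [122 123 125 122 125 125]
 [122 123 123 124 123 124]
 [125 123 122 124 126 123]
 [124 123 123 122 124 124]
 [122 124 122 124 125 124]
 [125 125 124 124 125 124]]
```

Request:
play_rows(translation=[[0.001,-0.002,0.008],[0.001,-0.004,0.015],[0.001,-0.005,0.02],[0.001,-0.006,0.024],[0.001,-0.007,0.028],[0.001,-0.008,0.031],[0.001,-0.0085,0.034],[0.001,-0.009,0.0355],[0.001,-0.009,0.0365],[0.001,-0.009,0.0365]], rotation=[[0,0,0],[0,0,0],[0,0,0],[0,0,0],[0,0,0],[0,0,0],[0,0,0],[0,0,0],[0,0,0],[0,0,0]], gripper=[1,1,1,1,1,1,1,1,1,1])

```text
time_s: 11.98
eef_pos: [581.3, -53.1, 57.3]
ee_rot: [0.004, 0.033, 0.991, 0.127]
force: [-4.6, -3.4, 7.4]
grip_width: 0.001
grip_force: 4.4
```

```bash
cat > n.py <<'E'
from h import *
move2((0,-66.9,55),.256)
d=cap('top'); g=cv2.cvtColor(d['pixels'],cv2.COLOR_RGB2GRAY).astype(float); g0=np.load('rest.npz')['g'].astype(float)
def rows(g):  # half-level crossing of the needle's upper edge per column
    o=[]
    for c in range(278,296):
        col=g[238:256,c]; i=np.argmax(col>165); o.append(238+i-1+(165-col[i-1])/(col[i]-col[i-1]))
    return np.array(o)
r0,r=rows(g0),rows(g); print('shift',(r0-r).round(2))
def edge(t):
    ys=np.array([95.,138]);P=[g2w((4,y*np.cos(t),60+y*np.sin(t))) for y in ys]
    u=proj(d,P)+[-2,0]; return np.interp(np.arange(278,296),u[::-1,0],u[::-1,1])
ts=np.arange(0,.4,.002); E=[((edge(0)-edge(t))-(r0-r)) for t in ts]
k=np.argmin([np.abs(x).mean() for x in E]);print('tilt',ts[k],'rise',158*np.sin(ts[k]))
np.set_printoptions(linewidth=220)
print(np.c_[np.arange(243,252),g[243:252,256:284].astype(int)])
cv2.imwrite('pics/p5.png',cv2.resize(d['pixels'][225:275,235:295],None,fx=10,fy=10,interpolation=cv2.INTER_LANCZOS4)[:,:,::-1])
E
python3 n.py
```

```text
goal [  0.  -66.9  55. ] trans [-0.0002 -0.0003  0.0023] rot [-0.0011  0.0003  0.0004] now g [ -0.2 -67.2  57.3] t 11.97 F [-4.6 -3.4  7.4]
shift [1.6  1.64 1.59 1.55 1.61 1.54 1.41 1.39 1.44 1.43 1.41 1.43 1.36 1.29
 1.36 1.3  1.1  0.98]
tilt 0.20400000000000001 rise 32.00890357337849
[[243  88  88  90  89  91  92  90  91  91  91  91  91  90  90  90  90  90  89  90  90  90  90  89  90  91  90  91  90]
 [244  81  83  83  86  91  92  91  91  92  91  91  91  91  90  90  90  91  90  90  90  89  91  91  90  89  90  89  90]
 [245  76  78  76  79  86  91  91  91  92  92  95  98  97  94  94  93  92  93  92  92  96 103 100  95  94  93  92  91]
 [246  75  75  74  74  79  85  90  91  92  96 114 137 147 145 135 132 127 115 107 111 134 159 163 156 147 138 134 128]
 [247  75  74  74  74  78  84  89  91  92  99 132 179 208 207 197 195 195 181 171 175 201 227 234 233 228 217 214 206]
 [248  81  78  79  83  87  89  91  91  93  97 115 150 172 173 177 192 212 219 219 222 232 242 244 244 243 241 240 239]
 [249 103  94  87  85  86  86  87  89  92  93  98 107 115 117 121 133 150 160 168 182 213 236 241 242 243 243 244 244]
 [250 115 101  82  73  72  71  73  78  85  88  89  92  94  95  95  97  98 103 107 122 161 202 219 224 230 236 238 238]
 [251 158 146 131 116 104  99  94  87  87  84  85  90  93  91  92  93  93  92  93  97 111 132 144 149 157 166 170 174]]
```

Top-view tilt is about 0.20 and geometry gives about 0.22. I'll go about 2.6 mm further, to where the tip is flush with the pad at the target.

Request:
play_rows(translation=[[0,-0.0002,0.0009],[0,-0.0004,0.0018],[0,-0.0006,0.0026],[0,-0.0006,0.0026]], rotation=[[0,0,0],[0,0,0],[0,0,0],[0,0,0]], gripper=[1,1,1,1])

```text
time_s: 12.52
eef_pos: [581.4, -52.9, 54.7]
ee_rot: [0.004, 0.033, 0.991, 0.127]
force: [-5.8, -4.3, 10.0]
grip_width: -0.003
grip_force: 5.0
```

```bash
python3 n.py
```

```text
goal [  0.  -66.9  55. ] trans [-0.0002  0.0003 -0.0002] rot [-0.001   0.0003  0.0004] now g [ -0.2 -67.1  54.7] t 12.53 F [-5.8 -4.3 10. ]
shift [1.77 1.83 1.84 1.84 1.85 1.76 1.66 1.73 1.82 1.66 1.55 1.56 1.53 1.48
 1.49 1.42 1.39 1.37]
tilt 0.234 rise 36.635516076046514
[[243  88  90  89  91  91  91  89  90  92  92  92  91  92  90  91  91  89  89  91  90  91  90  90  90  90  90  90  90]
 [244  81  82  83  85  90  93  90  91  91  92  91  92  92  91  92  90  89  90  90  90  89  92  90  90  90  88  89  90]
 [245  77  77  75  79  87  91  91  92  92  92  96 100 103 104 100  95  94  94  92  94  98 106 110 106 104 101  96  93]
 [246  75  76  75  74  79  86  90  91  92  95 110 131 149 161 159 151 143 135 131 130 138 162 174 170 167 162 153 145]
 [247  76  74  74  74  77  84  90  91  92  96 115 149 184 209 216 215 212 204 200 198 203 221 232 233 233 232 231 224]
 [248  82  79  78  83  87  89  91  92  92  94 103 120 141 161 170 181 196 205 209 215 226 236 242 242 243 243 243 241]
 [249 103  94  86  86  86  85  88  88  91  92  94  97 101 106 110 120 132 141 144 157 188 221 235 238 239 241 241 242]
 [250 114 100  82  73  72  72  73  78  86  88  89  92  93  92  94  94  96  97  99 106 131 165 186 198 208 217 222 228]
 [251 158 147 131 117 105  99  95  86  86  85  84  91  92  91  91  92  93  93  92  94  99 110 119 127 135 143 148 156]]
```

View pics/p5.png

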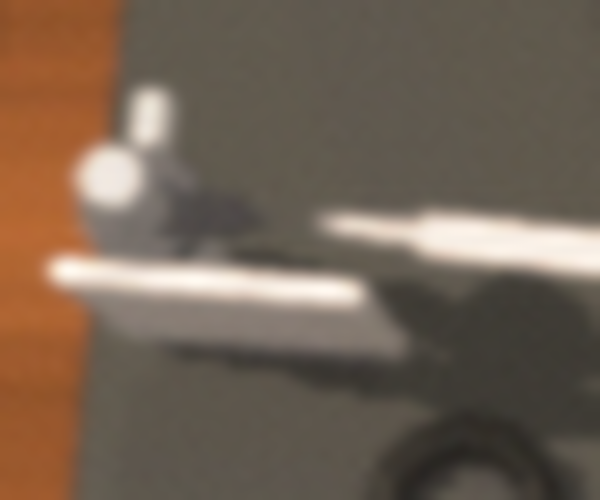

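The picture shows the needle tip at crop (318,220) and the rider tip at (265,216), which matches level. I'll nudge 0.3 mm, hold a good second, then let go.

Request:
play_rows(translation=[[0,-0.0001,0.0003],[0,-0.0001,0.0003],[0,-0.0001,0.0003],[0,-0.0001,0.0003],[0,-0.0001,0.0003],[0,-0.0001,0.0003],[0,-0.0001,0.0003],[0,-0.0001,0.0003],[0,-0.0001,0.0003],[0,-0.0001,0.0003]], rotation=[[0,0,0],[0,0,0],[0,0,0],[0,0,0],[0,0,0],[0,0,0],[0,0,0],[0,0,0],[0,0,0],[0,0,0]], gripper=[1,1,1,1,1,1,1,1,1,1])

```text
time_s: 13.82
eef_pos: [581.4, -52.9, 54.5]
ee_rot: [0.004, 0.032, 0.991, 0.127]
force: [-5.3, -3.8, 8.7]
grip_width: -0.002
grip_force: 5.1
```

Request:
play_rows(translation=[[0,0.001,-0.005],[0,0.003,-0.012],[0,0.005,-0.022],[0,0.008,-0.04],[0,0.01,-0.06],[0,0.01,-0.085],[0,0.01,-0.11],[0,0.01,-0.125],[0,0.01,-0.125],[0,0.01,-0.125]], rotation=[[0,0,0],[0,0,0],[0,0,0],[0,0,0],[0,0,0],[0,0,0],[0,0,0],[0,0,0],[0,0,0],[0,0,0]], gripper=[1,1,1,1,1,1,1,1,1,1])

```text
time_s: 15.08
eef_pos: [579.5, -73.9, 176.3]
ee_rot: [0.003, 0.033, 0.991, 0.128]
force: [0.2, 0.3, -0.1]
grip_width: 0.001
grip_force: 0.0
```

```bash
python3 - <<'E'
from h import *
s=ctrl.sense();print(s['eef_pos'],s['force'],s['time_s'])
g=cv2.cvtColor(cap('top')['pixels'],cv2.COLOR_RGB2GRAY).astype(int); g0=np.load('rest.npz')['g'].astype(int)
D=np.abs(g-g0); print('left/needle max diff',D[190:310,190:335].max(),'px>25',(D[190:310,190:335]>25).sum())
s=cap('side')
a=cv2.imread('pics/p2s.png')
E
```

```text
[579.52891554 -73.87424066 176.27593465] [ 0.21065525  0.29132173 -0.12321489] 15.075
left/needle max diff 88 px>25 38
```

```bash
python3 - <<'E'
from h import *
g=cv2.cvtColor(cap('top')['pixels'],cv2.COLOR_RGB2GRAY).astype(int); g0=np.load('rest.npz')['g'].astype(int)
D=np.abs(g-g0); print('needle/rider',D[236:256,238:300].max()); ys,xs=np.where(D[190:310,190:335]>25); print(xs.min()+190,xs.max()+190,ys.min()+190,ys.max()+190)
d=cap('side');print([ (x,proj(d,g2w((x,-125,82)))[0].round()) for x in (60,80,90)])
h=cv2.cvtColor(d['pixels'],cv2.COLOR_RGB2GRAY); k=h[270:310,360:425]>185; n,l,st,c=cv2.connectedComponentsWithStats(k.astype(np.uint8))
for a,b in zip(st[1:],c[1:]):
    if a[4]>15: q=b+[360,270]; print(a[4],q.round(1),w2g(atz(d,q,82)).round(),w2g(atz(d,q,18)).round())
E
```

```text
needle/rider 10
331 334 287 309
[(60, array([391., 289.])), (80, array([401., 283.])), (90, array([406., 281.]))]
53 [399.9 281.2] [  82. -121.   82.] [118. -85.  18.]
38 [421.8 298.4] [  89. -166.   82.] [ 127. -136.   18.]
17 [381.1 308.3] [  24. -147.   82.] [  54. -114.   18.]
```

```bash
python3 -c "
from rig import ctrl
print(ctrl.finish_job())"
```

```text
the job is handed in; nothing more can be done
None
```

The job is handed in: I pushed the stop block up against its far end, then pressed the pad until the needle was about level with the rider (rise estimated at 37–42 mm against a mark at about 40 mm), held it for over a second and let go; the needle and rider then looked as they had before the press.

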